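# Digital calipers back into the foam case

### The arm

A 7-joint arm with a two-finger parallel gripper is mounted at the origin on the work surface. World frame = base frame: x ahead of the robot, y to its left, z up, the work surface at z = 0. Lengths are in m, angles in rad, forces in N, time in s.
With the tool pointing down it reaches from about 0.4 to 0.85 m from the base axis. Payload 10.4 kg.
Tool frame: the origin (TCP) lies on the mounting face of the last link; the fingertips stand r.tips_ahead ahead of it and the grasp point (between the pads) lies 164 mm ahead of it (r.tips_ahead is the distance from the TCP to the fingertips, in m); z points along the fingers, y is the line along which they close (so a half turn about z gives the same grasp; the last joint's range is limited). The gripper opens to 87 mm and grips with 3 to 60 N. Pads are 19 mm wide; open, the fingers measure 117 mm over their backs; the gripper's body (75 mm by 190 mm) begins 51 mm behind the grasp point.
Start: joints at [1.177, 0.332, -0.065, 1.46, 0.022, 1.35, -0.088], TCP at [0.226, -0.583, 0.405] pointing down, gripper open.
Joint ranges: [-2.6, 2.6], [-0.5, 2.12], [-1.47, 1.34], [0.16, 2.42], [-1.27, 4.41], [0.06, 2.06], [-2.6, 2.6]. Speed limits (rad/s): [2.22, 2.22, 2.79, 2.79, 3.14, 3.14, 3.14].

### API

Orientations are given as a unit quaternion [x, y, z, w].
In Python, from bench import telemetry, imaging, job, r gives the robot as it stands.
- The arm moves only by the tool move_arm, never from a script. Its argument "steps" is a list of rows, each an object of numbers: "dx", "dy", "dz": the shift along the tool's x, y, z in cm; "spin": the turn about the tool's z in rad. In form: [{"dx": .., "dy": .., "dz": .., "spin": ..}, ...]. A call has 1 to 12 rows; each row shifts and turns the commanded pose from where the row before left it, along the tool's axes as they then stand; what a row does not reach is not made up. A row lasts 1/10 s, in which the tool goes at most 50 mm and 8.59 degrees, less where a joint would pass 70% of its speed; a pose out of reach is approached as far as the arm can. A call with a gripper value outside its range is refused whole. "claw" is the finger opening in cm, from 0 to 8.7, set as the call begins (left out, the last holds). The fingers move at their own pace and stop on an object; "squeeze" is the grip in N (left out, the last holds). Time passes only in rows, so rows that do not move let the fingers close. It gives the time, the measured TCP pose, the force, the opening and the grip force at its end, in the units of the state.
- telemetry.read_state(): the state, without advancing time (a new reading comes with each control period).
- imaging.camera(name): name is "side" or "top"; returns a dict with "img" (384x512x3 uint8, red, green, blue), "camera_matrix" (3x3 intrinsics, pixels), "D" ([k1, k2, p1, p2, k3] as OpenCV has them; the pictures are not rectified), "R" (3x3) and "t" (3): a world point X has camera coordinates R X + t. Camera axes: x right, y down, z forward; pixel columns grow to the right and rows downward; lengths in m; the calibration is good to about 2 mm. A picture is of the moment at which its call begins. There is no depth.
- job.close_job(): hands the job in; it is judged then, once.
The state is a dict: "time": time; "joint_positions": joint angles; "joint_vel": joint speeds; "joint_torque": joint torques, N m; "ee_pos": TCP position; "eef_rot": TCP orientation; "ft_force": force on the tool from outside, world axes, zero at the start; "torque": the same for the moment, N m; "width": finger opening in m; "grip_force": force on a finger pad.
Only numpy, scipy, OpenCV 4.12 (cv2) and the standard library are available. Lean on these libraries where they do the work, as an engineer would, in place of code of your own. Each camera call takes 0.05 s, during which the arm holds its last target. There are 200 camera calls.

### The job

Put the digital calipers back into their matching cutout in the foam insert of the grey case and press them down until they sit fully home. Set them in gently, without dropping them, let go, and leave the blue-headed depth gauge where it lies.

Things in the scene. Friction and masses are not known exactly. Their poses are not given: they have to be found in the camera images.
- calipers: Black and steel digital calipers lying flat, 0.11 to 0.21 kg. Origin: centre of the head's underside, z up. Head 64 (x) x 30 (y) x 20 mm tall, black with pale display; steel beam 14 mm wide from head to x = 100 mm; steel jaws at x = -54 to -32 mm reach 47 mm to -y and 28 mm to +y, 9 mm high. Grip across the 30 mm width at the head's middle, from above.
- depth_gauge: Lookalike to leave alone: depth gauge with blue head 44 x 26 x 20 mm, steel cross foot 14 x 80 x 14 mm and thin steel rod along x, x = -54 to 79 mm. Origin at its underside, near the foot, z up. On the same mat; it and the calipers may change places.
- cutout (a point): Where the calipers' origin lies when fully home, axes alike (beam to +x, long jaws to -y). Foam top is 11 mm above it; 6 to 8 mm free all round. Under the head a orange pad stands 8 mm above this point: calipers first rest on it, too high. A push of about 6 N sinks it to a firm stop, where it stays. A finger slot (x -18 to 22, y -60 to 60 mm, 3 mm below this point) crosses at the head's middle.
- foam_case: Fixed shallow grey case, 214 (x) x 170 (y) x 36 mm high, filled with dark foam with a yellow calipers-shaped cutout. Origin at its underside, 23 mm below point cutout, axes alike; case spans x -85 to 129, y -85 to 85 mm. Also in the foam: round black loupe, radius 18 mm, 46 mm high in all, at x 78, y -46; three steel blocks, 40 mm high in all, x 52 to 97, y 35 to 65.
Not all that is in view belongs to the job. Leave any orange look-alike of the calipers alone.

How it is judged:
At the end, for the whole second after the job is handed in: The calipers lie flat in their cutout, head-centre within 13 mm and turned within 11 degrees of the cutout, pressed down to within 3 mm of fully home, let go and at rest (horizontal distance between calipers and cutout below 0.013 m and angle between the x axis of calipers and the x axis of cutout, either way round below 0.2 rad and z of calipers in the frame of cutout below 0.003 m and angle between calipers's own z axis and vertical below 0.1 rad and linear speed of calipers below 0.02 m/s); the robot touches nothing.
It fails at once if the calipers are dropped: they fall free by more than about 18 mm (linear speed of calipers above 0.6 m/s and contact force between calipers and the fingers below 0.1 N).
It fails at once if the depth gauge is moved by more than 30 mm (distance of depth_gauge from where it was at the start of the episode above 0.03 m).
It also fails if it takes over 32 s, if anything falls off the work surface, if the arm or the gripper's body presses on something with over 40 N, if the wrist force passes 120 N, or if a joint passes its speed limit or range.

## Working session

There is one attempt and no reset: what is moved stays moved. The work goes in short steps, Python scripts to look and compute and a tool call to move; the robot and the scene stay as the last step left them, time stands still between calls to the robot, and variables do not carry over. Pictures are saved under pics/ and viewed, at most 10 in all, crops included, and the job is handed in when it is done.

Besides the shell and the picture viewer there is one more tool, called after "Request:" as a command line: name --argument value ..., lists and objects as JSON in quotes. move_arm: Moves the arm, as the interface text tells. Its arguments: {"type":"object","properties":{"steps":{"type":"array","items":{"type":"object","properties":{"dx":{"type":"number"},"dy":{"type":"number"},"dz":{"type":"number"},"spin":{"type":"number"}}}},"claw":{"type":"number"},"squeeze":{"type":"number"}},"required":["steps"]}

```bash
mkdir -p pics; ls; python3 - <<'E'
from bench import telemetry, imaging, job, r
import cv2,numpy as np
s=telemetry.read_state(); print({k:np.round(v,3).tolist() for k,v in s.items()}, r.tips_ahead)
for n in("top","side"):
    c=imaging.camera(n); cv2.imwrite(f"pics/{n}0.png",c["img"][:,:,::-1]); np.savez(n+"0.npz",**c)
    print(n,(-c["R"].T@c["t"]).round(3),c["camera_matrix"].round(1).tolist(),c["D"])
a=cv2.imread("pics/top0.png");b=cv2.imread("pics/side0.png")
E
```

```text
pics
{'time': 0.0, 'joint_positions': [1.177, 0.333, -0.065, 1.461, 0.022, 1.35, -0.089], 'joint_vel': [0.001, -0.001, 0.002, -0.001, 0.0, -0.001, 0.001], 'joint_torque': [-0.001, -62.324, 0.023, -38.991, -0.062, 0.039, 0.0], 'ee_pos': [0.226, -0.582, 0.404], 'eef_rot': [0.983, 0.184, -0.0, -0.001], 'ft_force': [-0.525, -0.579, 0.548], 'torque': [0.019, 0.059, 0.004], 'grip_force': 0.0, 'width': 0.087} 0.1822
top [ 0.257 -0.07   1.01 ] [[424.4, 0.0, 255.5], [0.0, 424.4, 189.0], [0.0, 0.0, 1.0]] [0.01064588 0.         0.         0.         0.        ]
side [ 0.293 -0.57   0.66 ] [[374.7, 0.0, 252.6], [0.0, 374.7, 192.8], [0.0, 0.0, 1.0]] [-0.1075461  0.         0.         0.         0.       ]
```

View pics/top0.png

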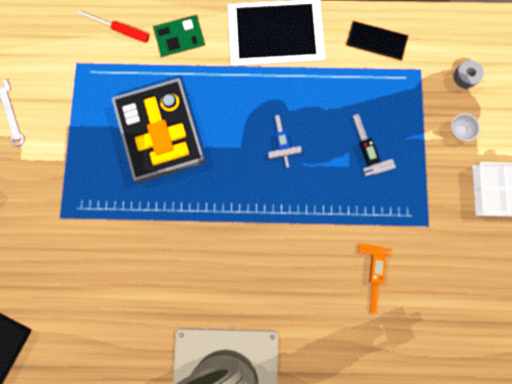

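View pics/side0.png

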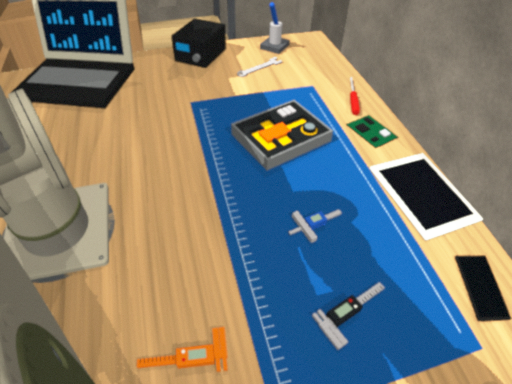

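The top view shows these candidates:
- Black and steel calipers at (369,152), beam pointing up-left, long jaws to the right.
- Blue-headed depth gauge at (283,143).
- Orange look-alike at (378,268).

I choose (369,152). The cutout is at about (160,138), with its beam up and the loupe on the right. Next I take a close crop and measure.

```bash
cat > h.py <<'E'
import cv2,numpy as np
def ray(c,px,z):
    p=cv2.undistortPoints(np.array(px,float).reshape(-1,1,2),c["camera_matrix"],c["D"]).reshape(-1,2)
    R=c["R"];o=-R.T@c["t"];d=np.c_[p,np.ones(len(p))]@R
    return o+d*((z-o[2])/d[:,2])[:,None]
def proj(c,X):
    return cv2.projectPoints(np.array(X,float).reshape(-1,1,3),cv2.Rodrigues(c["R"])[0],c["t"],c["camera_matrix"],c["D"])[0].reshape(-1,2)
def blobs(mask,n=4,amin=15):
    k,l,s,ce=cv2.connectedComponentsWithStats(mask.astype(np.uint8))
    return [(ce[i].round(1).tolist(),s[i].tolist(),np.argwhere(l==i)[:,::-1]) for i in sorted(range(1,k),key=lambda i:-s[i][4])[:n] if s[i][4]>=amin]
E
python3 - <<'E'
from h import *
T=dict(np.load("top0.npz"));S=dict(np.load("side0.npz"))
for n,c,box,cb in(("top",T,(340,105,405,185),(100,70,215,190)),("side",S,(300,270,395,360),(220,90,345,175))):
    hsv=cv2.cvtColor(c["img"],cv2.COLOR_RGB2HSV);H,s,V=[hsv[...,i].astype(int) for i in range(3)]
    m=np.zeros(V.shape,bool);m[box[1]:box[3],box[0]:box[2]]=1
    print(n,"black",[b[:2] for b in blobs(m&(V<75),2)]);
    st=blobs(m&(s<90)&(V>90),4);print("steel",[b[:2] for b in st])
    tool=blobs(m&~((H>95)&(H<125)&(s>120)&(V>70)),1)[0];print("tool",tool[:2])
    q=np.zeros(V.shape,bool);q[cb[1]:cb[3],cb[0]:cb[2]]=1
    print("orange",[b[:2] for b in blobs(q&(H>=5)&(H<19)&(s>150)&(V>120),2)]);print("yellow",[b[:2] for b in blobs(q&(H>=19)&(H<35)&(s>150),5)])
    nb=blobs(q&~((H>95)&(H<125)&(s>120)),1)[0][2]
    case=cv2.minAreaRect(nb.astype(np.float32));print("case",cv2.boxPoints(case).round(1).tolist())
a=cv2.resize(T["img"][100:190,335:410,::-1],None,fx=6,fy=6,interpolation=2);b=cv2.resize(T["img"][70:190,100:215,::-1],None,fx=3,fy=3,interpolation=2)
o=np.zeros((540,450+345,3),np.uint8);o[:540,:450]=a;o[:360,450:795]=b;cv2.imwrite("pics/crop1.png",o)
E
```

```text
top black [([368.2, 153.0], [360, 139, 20, 27, 187])]
steel [([379.4, 167.3], [363, 159, 33, 17, 315]), ([359.6, 127.1], [353, 114, 15, 27, 188]), ([370.9, 151.1], [366, 141, 11, 19, 125])]
tool ([370.8, 151.9], [353, 114, 43, 63, 880])
orange [([148.0, 127.2], [146, 122, 5, 11, 28]), ([164.7, 122.6], [162, 119, 6, 9, 25])]
yellow [([160.8, 135.9], [134, 96, 55, 70, 1804]), ([170.7, 104.1], [160, 93, 20, 19, 139])]
case [[109.0, 97.69999694824219], [180.0, 76.80000305175781], [205.3000030517578, 162.8000030517578], [134.3000030517578, 183.6999969482422]]
side black [([343.6, 311.7], [326, 296, 36, 31, 353])]
steel [([329.7, 329.3], [312, 309, 36, 41, 578]), ([369.8, 293.0], [356, 282, 29, 23, 265]), ([344.5, 309.1], [334, 302, 24, 16, 188])]
tool ([343.1, 314.9], [312, 282, 73, 68, 1467])
orange [([274.4, 131.7], [258, 122, 34, 21, 362])]
yellow [([300.9, 126.6], [286, 118, 32, 18, 225]), ([263.3, 141.1], [251, 130, 26, 21, 199]), ([284.7, 140.2], [277, 135, 16, 11, 107]), ([266.9, 124.2], [260, 119, 14, 11, 102])]
case [[227.6999969482422, 124.80000305175781], [312.79998779296875, 85.4000015258789], [337.0, 137.6999969482422], [252.0, 177.10000610351562]]
```

View pics/crop1.png

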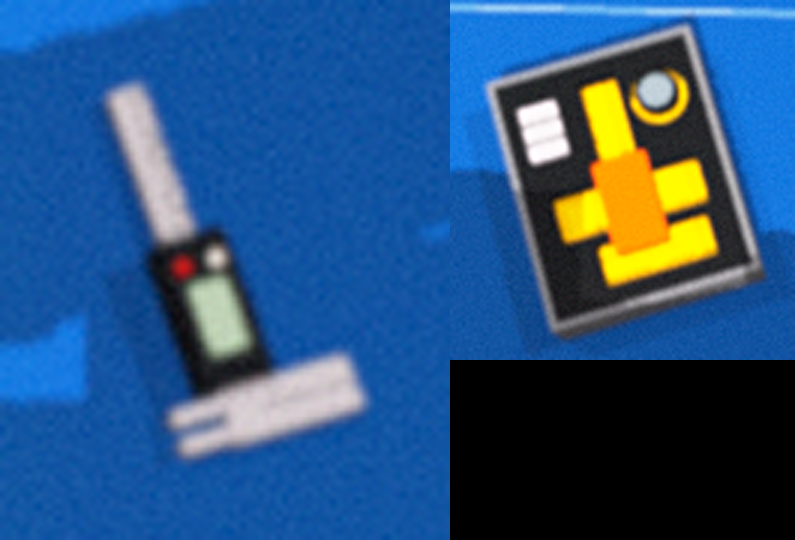

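The left crop confirms black-and-steel calipers: black head, pale display, centre at pixel (370,152), beam tip at (356,115), long jaw to the right. The right crop shows the cutout with its orange pad centre at pixel (160,137), its beam up-left beside the loupe, and the case's top rim corners.

```bash
python3 - <<'E'
from h import *
T=dict(np.load("top0.npz"));S=dict(np.load("side0.npz"))
C=lambda l:np.array(l)/6+[335,100]
K=lambda l:(np.array(l)-[450,0])/3+[100,70]
hd=ray(T,C([(150,250),(222,232),(270,372),(197,395)]),.022);print("head",hd.round(4).tolist(),hd.mean(0).round(4),"size",np.linalg.norm(hd[0]-hd[3]),np.linalg.norm(hd[0]-hd[1]))
ang=lambda v:np.degrees(np.arctan2(v[1],v[0])).round(1)
print("yaw head",ang(hd[0]-hd[3]),ang(hd[1]-hd[2]))
bm=ray(T,C([(125,88),(175,235)]),.01);print("beam",bm.round(4).tolist(),ang(bm[0]-bm[1]))
print("beam tip from head centre mm",1e3*np.linalg.norm(bm[0]-hd.mean(0)))
rim=ray(T,K([(490,85),(690,25),(755,262),(555,325)]),.037);e=rim
print("rim",rim.round(4).tolist(),"sizes",[np.linalg.norm(e[i]-e[(i+1)%4]).round(4) for i in range(4)],"yaw",ang(e[0]-e[3]),ang(e[1]-e[2]),"mid",rim.mean(0))
y=np.radians(ang(e[0]+e[1]-e[2]-e[3]));print("cutout by rim",rim.mean(0)[:2]-22e-3*np.array([np.cos(y),np.sin(y)]),np.degrees(y))
print("pad",ray(T,K([(631,201.5)]),.032), "side pad",ray(S,[(274.4,131.7)],.032))
sh=ray(S,[(344,311)],.022);print("side head",sh)
E
```

```text
head [[0.5582, -0.3079, 0.022], [0.5663, -0.3369, 0.022], [0.5088, -0.3545, 0.022], [0.4988, -0.3253, 0.022]] [ 0.5331 -0.3312  0.022 ] size 0.06191612363170006 0.030111886630592846
yaw head 16.3 17.0
beam [[0.6308, -0.302, 0.01], [0.5684, -0.3211, 0.01]] 17.0
beam tip from head centre mm 102.74124009994507
rim [[0.6501, 0.291, 0.037], [0.7052, 0.1321, 0.037], [0.5074, 0.07, 0.037], [0.4533, 0.224, 0.037]] sizes [np.float64(0.1683), np.float64(0.2073), np.float64(0.1632), np.float64(0.2079)] yaw 18.8 17.4 mid [0.57901522 0.17928143 0.037     ]
cutout by rim [0.55810387 0.17244655] 18.100000000000005
pad [[0.55631658 0.17213469 0.032     ]] side pad [[0.55654676 0.17255245 0.032     ]]
side head [[ 0.53404891 -0.33585813  0.022     ]]
```

Request:
move_arm --steps '[{"spin": 0.073},{"dx": 3.6,"dy": -1.5,"dz": 1},{"dx": 3.6,"dy": -1.5,"dz": 1},{"dx": 3.6,"dy": -1.5,"dz": 1},{"dx": 3.6,"dy": -1.5,"dz": 1},{"dx": 3.6,"dy": -1.5,"dz": 1},{"dx": 3.6,"dy": -1.5,"dz": 1},{"dx": 3.6,"dy": -1.5,"dz": 1},{"dx": 3.6,"dy": -1.5,"dz": 1},{"dx": 3.6,"dy": -1.5,"dz": 1},{"dx": 3.6,"dy": -1.5,"dz": 1},{}]' --claw 6.5

```text
$.steps[0]: bad value
```

```bash
cat > d.py <<'E'
import sys,numpy as np
from bench import telemetry
s=telemetry.read_state();q=s["eef_rot"];p=s["ee_pos"]
def go(x,y,yawdeg):
    yaw=2*np.arctan2(q[1],q[0]);ex=np.array([np.cos(yaw),np.sin(yaw)]);ey=np.array([np.sin(yaw),-np.cos(yaw)])
    d=np.array([x,y])-p[:2]
    print("t",s["time"],"p",np.round(p,4),"q",np.round(q,4),"yaw",np.degrees(yaw).round(2),"dx",(100*d@ex).round(2),"dy",(100*d@ey).round(2),"spin",(yaw-np.radians(yawdeg)).round(3),"F",np.round(s["ft_force"],1))
go(*map(float,sys.argv[1:4]))
E
python3 d.py .533 -.332 17
```

```text
t 0.1 p [ 0.2264 -0.5824  0.404 ] q [ 9.829e-01  1.843e-01 -2.000e-04 -6.000e-04] yaw 21.24 dx 37.65 dy -12.23 spin 0.074 F [-1.5 -0.7 -0.4]
```

Request:
move_arm --steps '[{"dx": 0,"dy": 0,"dz": 0,"spin": 0.073},{"dx": 3.6,"dy": -1.5,"dz": 1,"spin": 0},{"dx": 3.6,"dy": -1.5,"dz": 1,"spin": 0},{"dx": 3.6,"dy": -1.5,"dz": 1,"spin": 0},{"dx": 3.6,"dy": -1.5,"dz": 1,"spin": 0},{"dx": 3.6,"dy": -1.5,"dz": 1,"spin": 0},{"dx": 3.6,"dy": -1.5,"dz": 1,"spin": 0},{"dx": 3.6,"dy": -1.5,"dz": 1,"spin": 0},{"dx": 3.6,"dy": -1.5,"dz": 1,"spin": 0},{"dx": 3.6,"dy": -1.5,"dz": 1,"spin": 0},{"dx": 3.6,"dy": -1.5,"dz": 1,"spin": 0},{"dx": 0,"dy": 0,"dz": 0,"spin": 0}]' --claw 6.5

```text
time: 1.3
ee_pos: [0.5304, -0.3277, 0.3028]
eef_rot: [0.988, 0.152, 0.0, -0.002]
ft_force: [0.0, 1.2, 0.7]
width: 0.0646
grip_force: 0.0
```

```bash
python3 d.py .533 -.332 17
```

```text
t 1.3 p [ 0.5304 -0.3277  0.3028] q [ 9.883e-01  1.525e-01  2.000e-04 -2.200e-03] yaw 17.54 dx 0.12 dy 0.49 spin 0.009 F [0.  1.2 0.7]
```

Request:
move_arm --steps '[{"dx": 0.1,"dy": 0.5,"dz": 2,"spin": 0.008},{"dx": 0,"dy": 0,"dz": 2,"spin": 0},{"dx": 0,"dy": 0,"dz": 2,"spin": 0},{"dx": 0,"dy": 0,"dz": 2,"spin": 0},{"dx": 0,"dy": 0,"dz": 1.5,"spin": 0},{"dx": 0,"dy": 0,"dz": 0,"spin": 0},{"dx": 0,"dy": 0,"dz": 0,"spin": 0}]'

```text
time: 2.0
ee_pos: [0.5291, -0.3382, 0.2101]
eef_rot: [0.99, 0.144, 0.0, 0.0]
ft_force: [0.4, 0.3, 1.0]
width: 0.0649
grip_force: 0.0
```

```bash
python3 d.py .533 -.332 17; python3 - <<'E'
from bench import imaging
import cv2,numpy as np
o=np.zeros((600,800,3),np.uint8)
a=imaging.camera("top")["img"][90:200,310:430,::-1];b=imaging.camera("side")["img"][230:384,250:450,::-1]
o[:366,:400]=cv2.resize(a,(400,366));o[:308,400:]=cv2.resize(b,(400,308));cv2.imwrite("pics/g1.png",o[:370])
E
```

```text
t 2.0 p [ 0.5291 -0.3382  0.2101] q [0.9895 0.1444 0.     0.    ] yaw 16.6 dx 0.55 dy -0.48 spin -0.007 F [0.4 0.3 1. ]
```

View pics/g1.png

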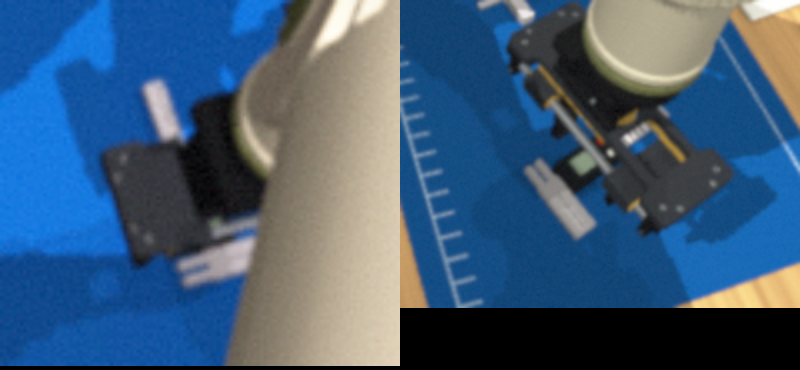

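Side view: the fingers straddle the head (display visible between them at about (582,165)) and the jaws are clear. I'm correcting by 5 mm, then lowering and gripping.

Request:
move_arm --steps '[{"dx": 0.5,"dy": -0.5,"dz": 0,"spin": 0},{"dx": 0,"dy": 0,"dz": 0.8,"spin": 0},{"dx": 0,"dy": 0,"dz": 0.8,"spin": 0},{"dx": 0,"dy": 0,"dz": 0.6,"spin": 0},{"dx": 0,"dy": 0,"dz": 0,"spin": 0}]'

```text
time: 2.6
ee_pos: [0.5319, -0.3316, 0.1863]
eef_rot: [0.99, 0.144, -0.001, -0.001]
ft_force: [0.3, -0.5, 0.9]
width: 0.0651
grip_force: 0.0
```

```bash
python3 d.py .533 -.332 17
```

```text
t 2.6 p [ 0.5319 -0.3316  0.1863] q [ 9.895e-01  1.444e-01 -9.000e-04 -6.000e-04] yaw 16.6 dx 0.09 dy 0.07 spin -0.007 F [ 0.3 -0.5  0.9]
```

Request:
move_arm --steps '[{"dx": 0,"dy": 0,"dz": 0,"spin": 0},{"dx": 0,"dy": 0,"dz": 0,"spin": 0},{"dx": 0,"dy": 0,"dz": 0,"spin": 0},{"dx": 0,"dy": 0,"dz": 0,"spin": 0},{"dx": 0,"dy": 0,"dz": 0,"spin": 0},{"dx": 0,"dy": 0,"dz": 0,"spin": 0}]' --claw 2 --squeeze 35

```text
time: 3.2
ee_pos: [0.5325, -0.3319, 0.1879]
eef_rot: [0.99, 0.144, 0.0, 0.0]
ft_force: [0.3, -0.1, 1.6]
width: 0.0298
grip_force: 34.9
```

Request:
move_arm --steps '[{"dx": 0,"dy": 0,"dz": -1,"spin": 0},{"dx": 0,"dy": 0,"dz": -2,"spin": 0},{"dx": 0,"dy": 0,"dz": -3,"spin": 0},{"dx": 0,"dy": 0,"dz": -3,"spin": 0},{"dx": 0,"dy": 0,"dz": -2,"spin": 0},{"dx": 0,"dy": 0,"dz": -1,"spin": 0},{"dx": 0,"dy": 0,"dz": 0,"spin": 0},{"dx": 0,"dy": 0,"dz": 0,"spin": 0}]'

```text
time: 4.0
ee_pos: [0.5321, -0.3316, 0.3068]
eef_rot: [0.99, 0.144, -0.0, -0.0]
ft_force: [-0.7, 0.4, -1.5]
width: 0.03
grip_force: 34.9
```

```bash
python3 d.py .5565 .1722 18
```

```text
t 4.0 p [ 0.5321 -0.3316  0.3068] q [ 9.895e-01  1.444e-01 -5.000e-04 -4.000e-04] yaw 16.6 dx 16.73 dy -47.59 spin -0.024 F [-0.7  0.4 -1.5]
```

Request:
move_arm --steps '[{"dx": 0.4,"dy": -1,"dz": 0,"spin": 0},{"dx": 0.7,"dy": -2,"dz": 0,"spin": 0},{"dx": 1,"dy": -3,"dz": 0,"spin": 0},{"dx": 1.1,"dy": -3,"dz": 0,"spin": 0},{"dx": 1.1,"dy": -3,"dz": 0,"spin": 0},{"dx": 1.1,"dy": -3,"dz": 0,"spin": 0},{"dx": 1.1,"dy": -3,"dz": 0,"spin": 0},{"dx": 1.1,"dy": -3,"dz": 0,"spin": 0},{"dx": 1.1,"dy": -3,"dz": 0,"spin": 0},{"dx": 1.1,"dy": -3,"dz": 0,"spin": 0},{"dx": 1.1,"dy": -3,"dz": 0,"spin": 0},{"dx": 1.1,"dy": -3,"dz": 0,"spin": 0}]'

```text
time: 5.2
ee_pos: [0.5524, 0.0208, 0.3067]
eef_rot: [0.989, 0.145, -0.001, -0.0]
ft_force: [0.1, 0.3, -1.4]
width: 0.0296
grip_force: 34.9
```

Request:
move_arm --steps '[{"dx": 1.1,"dy": -3,"dz": 0,"spin": 0},{"dx": 1.1,"dy": -3,"dz": 0,"spin": 0},{"dx": 1,"dy": -3,"dz": 0,"spin": 0},{"dx": 0.8,"dy": -2.6,"dz": 0,"spin": 0},{"dx": 0.5,"dy": -2,"dz": 0,"spin": -0.02},{"dx": 0.2,"dy": -1,"dz": 0,"spin": 0},{"dx": 0,"dy": 0,"dz": 0,"spin": 0},{"dx": 0,"dy": 0,"dz": 0,"spin": 0},{"dx": 0,"dy": 0,"dz": 0,"spin": 0}]'

```text
time: 6.1
ee_pos: [0.5566, 0.1704, 0.3076]
eef_rot: [0.988, 0.153, -0.0, 0.0]
ft_force: [-0.3, -0.9, -1.7]
width: 0.0299
grip_force: 34.9
```

```bash
python3 d.py .5565 .1722 18
```

```text
t 6.1 p [0.5566 0.1704 0.3076] q [ 9.882e-01  1.531e-01 -1.000e-04  5.000e-04] yaw 17.62 dx 0.05 dy -0.17 spin -0.007 F [-0.3 -0.9 -1.7]
```

Request:
move_arm --steps '[{"dx": 0,"dy": -0.2,"dz": 1.5,"spin": -0.007},{"dx": 0,"dy": 0,"dz": 2,"spin": 0},{"dx": 0,"dy": 0,"dz": 1.5,"spin": 0},{"dx": 0,"dy": 0,"dz": 1,"spin": 0},{"dx": 0,"dy": 0,"dz": 0,"spin": 0},{"dx": 0,"dy": 0,"dz": 0,"spin": 0}]'

```text
time: 6.7
ee_pos: [0.5558, 0.174, 0.2479]
eef_rot: [0.987, 0.158, 0.0, -0.0]
ft_force: [0.1, 1.0, -1.6]
width: 0.0298
grip_force: 34.9
```

```bash
python3 d.py .5565 .1722 18; python3 - <<'E'
from h import *
from bench import imaging
o=np.zeros((600,800,3),np.uint8)
for n,x0,y0,j in(("top",95,60,0),("side",215,60,400)):
    c=imaging.camera(n);np.savez(n+"1.npz",**c);o[:400,j:j+400]=cv2.resize(c["img"][y0:y0+130,x0:x0+130,::-1],(400,400),interpolation=2)
cv2.imwrite("pics/p1.png",o[:400])
E
```

```text
t 6.7 p [0.5558 0.174  0.2479] q [ 9.875e-01  1.577e-01  1.000e-04 -0.000e+00] yaw 18.15 dx 0.01 dy 0.19 spin 0.003 F [ 0.1  1.  -1.6]
```

View pics/p1.png

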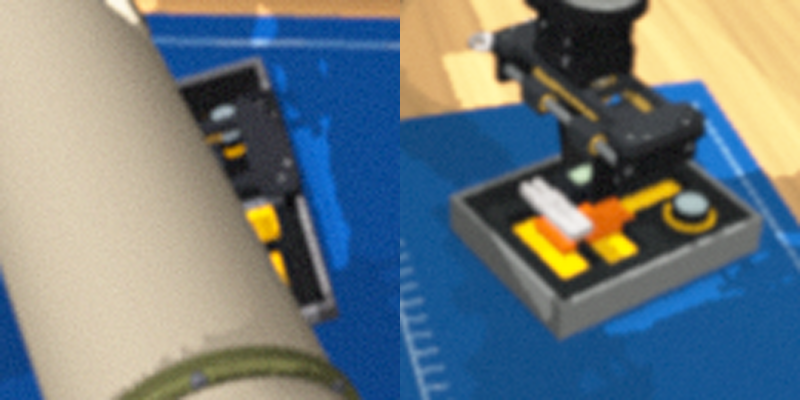

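Side view: the calipers are held level above the cutout. The white jaws run from crop (525,190) to (588,228), with the yellow jaw recess below. I'll compare the jaw corners with the projected pose.

```bash
python3 - <<'E'
from h import *
S=dict(np.load("side1.npz"));y=np.radians(18.15)
u=np.array([np.cos(y),np.sin(y)]);v=np.array([-u[1],u[0]]);p=np.array([.5558,.174])
loc=[(-54,-47),(-32,-47),(-32,28),(-54,28)]
X=[[*(p+(a*u+b*v)/1e3),.0705] for a,b in loc];e=proj(S,X)
print("expected px",e.round(1).tolist())
hsv=cv2.cvtColor(S["img"],cv2.COLOR_RGB2HSV);m=np.zeros(hsv.shape[:2],bool);m[105:145,245:285]=1
b=blobs(m&(hsv[...,1]<70)&(hsv[...,2]>110),2)
for c in b: print(c[:2],cv2.boxPoints(cv2.minAreaRect(c[2].astype(np.float32))).round(1).tolist())
W=ray(S,b[0][2],.0705)[:,:2]-p
print("local x range",np.percentile(W@u*1e3,[2,50,98]),"local y",np.percentile(W@v*1e3,[2,50,98]))
E
```

```text
expected px [[267.9, 136.6], [275.2, 133.6], [258.5, 118.1], [251.3, 120.8]]
([265.1, 127.0], [254, 118, 23, 19, 214]) [[251.89999389648438, 122.69999694824219], [257.79998779296875, 115.0999984741211], [278.29998779296875, 131.0], [272.3999938964844, 138.60000610351562]]
([273.3, 116.4], [270, 114, 7, 6, 34]) [[270.0, 114.0], [276.0, 114.0], [276.0, 119.0], [270.0, 119.0]]
local x range [-51.52151988 -38.49257312 -24.97502827] local y [-49.72261734 -11.1008662   27.21963806]
```

Request:
move_arm --steps '[{"dx": -0.2,"dy": 0.1,"dz": 0.5,"spin": 0},{"dx": 0,"dy": 0,"dz": 0.8,"spin": 0},{"dx": 0,"dy": 0,"dz": 0.7,"spin": 0},{"dx": 0,"dy": 0,"dz": 0.3,"spin": 0},{"dx": 0,"dy": 0,"dz": 0,"spin": 0},{"dx": 0,"dy": 0,"dz": 0,"spin": 0},{"dx": 0,"dy": 0,"dz": 0,"spin": 0}]'

```text
time: 7.5
ee_pos: [0.5542, 0.1725, 0.225]
eef_rot: [0.987, 0.158, 0.0, -0.0]
ft_force: [0.3, -0.1, -1.3]
width: 0.0294
grip_force: 34.9
```

```bash
python3 d.py .5542 .1715 18
```

```text
t 7.5 p [0.5542 0.1725 0.225 ] q [ 9.875e-01  1.578e-01  2.000e-04 -0.000e+00] yaw 18.15 dx -0.03 dy 0.09 spin 0.003 F [ 0.3 -0.1 -1.3]
```

Request:
move_arm --steps '[{"dx": 0,"dy": 0,"dz": 0.2,"spin": 0},{"dx": 0,"dy": 0,"dz": 0.2,"spin": 0},{"dx": 0,"dy": 0,"dz": 0.2,"spin": 0},{"dx": 0,"dy": 0,"dz": 0,"spin": 0},{"dx": 0,"dy": 0,"dz": 0,"spin": 0}]'

```text
time: 8.0
ee_pos: [0.554, 0.1724, 0.2186]
eef_rot: [0.987, 0.158, -0.0, 0.0]
ft_force: [0.4, -0.1, -1.9]
width: 0.0298
grip_force: 34.9
```

Request:
move_arm --steps '[{"dx": 0,"dy": 0,"dz": 0.2,"spin": 0},{"dx": 0,"dy": 0,"dz": 0,"spin": 0},{"dx": 0,"dy": 0,"dz": 0,"spin": 0}]'

```text
time: 8.3
ee_pos: [0.5541, 0.1725, 0.2169]
eef_rot: [0.987, 0.158, 0.0, 0.0]
ft_force: [-1.6, -0.7, 2.1]
width: 0.0296
grip_force: 34.9
```

Contact came at the pad's height, below the foam top, so the calipers are inside the cutout. Pressing on.

Request:
move_arm --steps '[{"dx": 0,"dy": 0,"dz": 0.2,"spin": 0},{"dx": 0,"dy": 0,"dz": 0.2,"spin": 0},{"dx": 0,"dy": 0,"dz": 0,"spin": 0}]'

```text
time: 8.6
ee_pos: [0.5541, 0.1724, 0.2127]
eef_rot: [0.987, 0.158, 0.0, 0.0]
ft_force: [-0.8, -0.9, 1.6]
width: 0.0297
grip_force: 34.9
```

Request:
move_arm --steps '[{"dx": 0,"dy": 0,"dz": 0.2,"spin": 0},{"dx": 0,"dy": 0,"dz": 0.1,"spin": 0},{"dx": 0,"dy": 0,"dz": 0,"spin": 0}]'

```text
time: 8.9
ee_pos: [0.5541, 0.1725, 0.2107]
eef_rot: [0.987, 0.158, 0.0, 0.0]
ft_force: [-6.0, -2.2, 14.4]
width: 0.0297
grip_force: 34.9
```

Request:
move_arm --steps '[{"dx": 0,"dy": 0,"dz": 0.1,"spin": 0},{"dx": 0,"dy": 0,"dz": 0,"spin": 0}]'

```text
time: 9.1
ee_pos: [0.5541, 0.1726, 0.2107]
eef_rot: [0.987, 0.158, 0.0, 0.0]
ft_force: [-11.0, -2.5, 24.5]
width: 0.0295
grip_force: 34.9
```

Request:
move_arm --steps '[{"dx": 0,"dy": 0,"dz": -0.1,"spin": 0},{"dx": 0,"dy": 0,"dz": 0,"spin": 0},{"dx": 0,"dy": 0,"dz": 0,"spin": 0},{"dx": 0,"dy": 0,"dz": 0,"spin": 0},{"dx": 0,"dy": 0,"dz": 0,"spin": 0}]' --claw 5

```text
time: 9.6
ee_pos: [0.554, 0.1724, 0.2095]
eef_rot: [0.987, 0.158, -0.0, 0.0]
ft_force: [0.2, -0.0, -0.4]
width: 0.0493
grip_force: 0.0
```

Firm stop reached at 24 N with no further travel, and the grip is released. Now retracting for a look.

Request:
move_arm --steps '[{"dx": 0,"dy": 0,"dz": -0.8,"spin": 0},{"dx": 0,"dy": 0,"dz": -1.5,"spin": 0},{"dx": 0,"dy": 0,"dz": -3,"spin": 0},{"dx": 0,"dy": 0,"dz": -3,"spin": 0},{"dx": 0,"dy": 1,"dz": -2,"spin": 0},{"dx": 0,"dy": 3,"dz": 0,"spin": 0},{"dx": 0,"dy": 3,"dz": 0,"spin": 0},{"dx": 0,"dy": 4,"dz": 0,"spin": 0},{"dx": 0,"dy": 4,"dz": 0,"spin": 0},{"dx": 0,"dy": 4,"dz": 0,"spin": 0},{"dx": 0,"dy": 4,"dz": 0,"spin": 0},{"dx": 0,"dy": 3,"dz": 0,"spin": 0}]'

```text
time: 10.8
ee_pos: [0.6354, -0.0776, 0.3143]
eef_rot: [0.988, 0.157, 0.001, 0.001]
ft_force: [0.2, 0.9, 1.1]
width: 0.0502
grip_force: 0.0
```

```bash
python3 - <<'E'
from h import *
from bench import imaging
o=np.zeros((600,800,3),np.uint8)
for n,x0,y0,j in(("top",95,60,0),("side",215,60,400)):
    c=imaging.camera(n);np.savez(n+"2.npz",**c);o[:400,j:j+400]=cv2.resize(c["img"][y0:y0+130,x0:x0+130,::-1],(400,400),interpolation=2)
cv2.imwrite("pics/f1.png",o[:400])
E
```

```text
(no output)
```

View pics/f1.png

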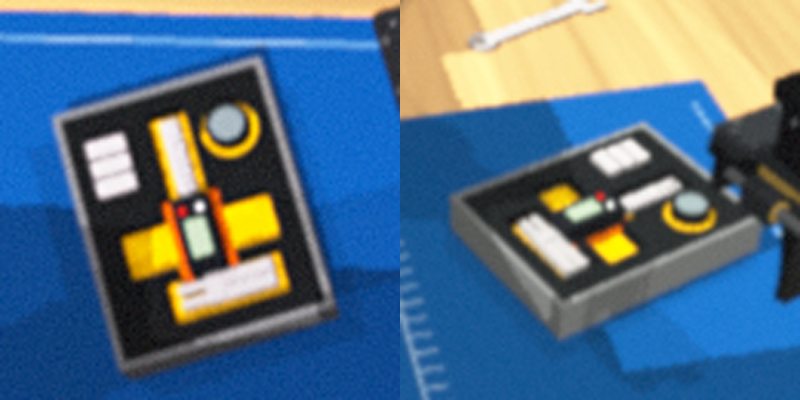

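Both views show the calipers in the cutout, with an even yellow margin round the beam and jaws. The display is at top crop (199,238) and side crop (587,209). I'll check the seated height and pose by triangulation.

```bash
python3 - <<'E'
from h import *
T=dict(np.load("top2.npz"));S=dict(np.load("side2.npz"))
P=[]
for c,b in((T,(145,110,185,165)),(S,(262,105,300,140))):
    h=cv2.cvtColor(c["img"],cv2.COLOR_RGB2HSV);m=np.zeros(h.shape[:2],bool);m[b[1]:b[3],b[0]:b[2]]=1
    H,s,V=[h[...,i].astype(int) for i in range(3)]
    q=blobs(m&(H>38)&(H<85)&(s>18)&(V>120),2,5);print([i[:2] for i in q]);P.append(q[0][0])
for z in(.0445,.0525):
    a,b=ray(T,[P[0]],z)[0],ray(S,[P[1]],z)[0];print(z,a.round(4),b.round(4),"gap mm",(1e3*(a-b)).round(1))
E
```

```text
[([159.1, 136.6], [155, 130, 10, 14, 101])]
[([274.4, 127.8], [269, 124, 12, 8, 61])]
0.0445 [0.5538 0.1721 0.0445] [0.5561 0.1734 0.0445] gap mm [-2.3 -1.3  0. ]
0.0525 [0.5514 0.1701 0.0525] [0.5527 0.1637 0.0525] gap mm [-1.3  6.3  0. ]
```

The views agree at the home height (gap 1.3 mm in y, against 6.3 mm if it were still resting on the raised pad). Handing in.

```bash
python3 -c "
from bench import job
print(job.close_job())"
```

```text
the job is handed in; nothing more can be done
None
```

The job is handed in: the calipers are pressed home in their cutout and released, and the depth gauge was never touched; no verdict came back, but both camera views agree with the fully home height.

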